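# Put the blue film scraper away in its dock

## Robot

A 7-joint arm with a two-finger parallel gripper is mounted at the origin on the work surface. World frame = base frame: x ahead of the robot, y to its left, z up, the work surface at z = 0. Lengths are in m, angles in degrees, forces in N, time in s.
With the tool pointing down it reaches from about 0.35 to 0.9 m from the base axis. Payload 7.2 kg.
Tool frame: the origin (TCP) lies at the very end of the fingers, on their centre line; the grasp point (between the pads) lies 19 mm behind it; z points along the fingers, y is the line along which they close (so a half turn about z gives the same grasp; the last joint's range is limited). The gripper opens to 88 mm and grips with 3 to 60 N. Pads are 20 mm wide; open, the fingers measure 115 mm over their backs; the gripper's body (75 mm by 178 mm) begins 61 mm behind the grasp point.
Start: joints at [63.816, 23.554, -0.728, 91.456, 0.321, 64.991, -4.71], TCP at [0.237, -0.578, 0.223] pointing down, gripper open.
Joint ranges: [-169.25, 169.25], [-16.82, 113.86], [-84.01, 82.57], [7.8, 145.47], [-59.2, 239.2], [7.22, 106.19], [-163.78, 163.78]. Speed limits (degrees/s): [136.94, 136.94, 172.46, 172.46, 180, 180, 180].

## Interface

Orientations are given as a 3x3 rotation matrix whose columns are the frame's x, y, z axes.
In Python, from workcell import env, jaws, cams, status gives the robot as it stands. The module is installed in compiled form; this text tells all that it offers. Calls block until the motion is done:
- env.move_to(position, orientation): joint-space move of the TCP to a pose.
- env.move_l(position, orientation=None, vel=0.15): straight line of the TCP; orientation=None keeps the orientation; vel is the mean speed in m/s.
- env.goto_joints(angles): joint-space move.
- jaws.gripper_open() and jaws.close_gripper(grip_force=None): open the fingers fully, or close them until they stop; grip_force is the grip in N (None keeps the last).
- env.wait(seconds).
- env.inverse_kinematics(position, orientation): joint angles nearest the present ones, or None.
- cams.camera(name): name is "scene" or "top" or "wrist"; returns (picture, depth): 400x640x3 uint8, blue, green, red; 400x640 float32, m along the optical axis (not along the pixel's ray), 0 where there is no reading.
- cams.camera_info(name): a dict with "camera_matrix" (3x3 intrinsics, pixels), "rvec" (rotation vector, rad) and "tvec" (3), from world to camera coordinates, as OpenCV has them; the wrist camera has in their place "mount" (4x4, takes a point from camera to tool coordinates, whose origin is the TCP and whose axes are the flange's). Camera axes: x right, y down, z forward; pixel columns grow to the right and rows downward; lengths in m; the calibration is good to about 2 mm. A picture is of the moment at which its call begins: read the wrist's pose just before it. camera_info takes no time and is no camera call.
A pose or a line that the arm cannot do raises env.IKError and nothing moves.
- env.sign_off(): hands the job in; it is judged then, once.
Readings, each from a call of its own:
- status.get_time(): time.
- status.get_joints(): joint angles.
- status.get_dq(): joint speeds.
- status.get_joint_torque(): joint torques, N m.
- status.get_tool_pos(): TCP position.
- status.get_ee_rot(): TCP orientation.
- status.get_wrist_force(): force on the tool from outside, world axes, zero at the start.
- status.get_torque(): the same for the moment, N m.
- status.get_grip_width(): finger opening in m.
- status.get_grip_force(): force on a finger pad.
Only numpy, scipy, OpenCV 4.12 (cv2) and the standard library are available. Lean on these libraries where they do the work, as an engineer would, in place of code of your own. Each camera call takes 0.05 s, during which the arm holds its last target. There are 200 camera calls.

## Task

Take the blue film scraper out of the white draining stand and put it away upright, blade down, in the slot of the dock with the blue mouth, all the way down on the slot's floor, and let go of it. Lower it in rather than dropping it, and leave the orange scraper where it stands.

Things in the scene. Friction and masses are not known exactly. Their poses are not given: they have to be found in the camera images.
- scraper_blue: Blue plastic scraper, 110 g, blade down in a slot of the white draining stand, leaning up to 6 degrees; lift it straight up. Flat blade 6 mm thick (its x) x 60 wide (y), 105 high; on top a grip bar 22 thick (x) x 70 long (y) x 30 high, its centre 120 mm above the origin. Origin: middle of the blade's lower edge; z up to the bar. Same both ways round.
- scraper_orange: The same scraper in orange (same origin and axes), in the stand's other slot; leave it. Stand: fixed, white, 70 x 210 mm, 50 mm tall, two slots in line end to end along its length, 110 mm between centres, each 9 mm wide and 40 mm deep, floor 10 mm above the table; blades lie along the slots.
- dock_blue_slot (a point): Middle of the slot floor, 10 mm above the table, in the fixed light grey dock with blue top and mouth. Dock 60 (x) x 100 (y) x 70 mm tall. Open-topped slot along the point's y, 84 mm long; 12 mm wide (x) for the lowest 40 mm above its floor, then flaring evenly to 36 mm at the top, 60 mm above its floor. Site z is up.
- dock_orange_slot (a point): The same point of an identical fixed dock with orange top and mouth, empty; not to be used.
Mind the look-alikes: they are no part of the job. Several things have the shape of the scraper_blue; the one meant has the colours described above. Several things have the shape of the scraper_orange; the one meant has the colours described above.

How it is judged:
By the outcome, as a careful person would: the job done as asked, in the order asked, and still so for the second after the job is handed in, with the robot touching nothing.
It also fails if it takes over 42 s, if anything falls off the work surface, if the arm or the gripper's body presses on something with over 40 N, if the wrist force passes 120 N, or if a joint passes its speed limit or range.

## Working session

There is one attempt and no reset: what is moved stays moved. The work goes in short steps, each a Python script; the robot and the scene stay as the last script left them, time stands still between calls to the robot, and variables do not carry over. Pictures are saved under pics/ and viewed, at most 10 in all, crops included, and the job is handed in when it is done.

```bash
mkdir -p pics
python3 - <<'E'
from workcell import env,jaws,cams,status
import cv2,numpy as np
for n in("scene","top"):
    p,d=cams.camera(n);cv2.imwrite(f"pics/{n}0.png",p);np.savez(f"{n}0.npz",p=p,d=d)
    print(n,cams.camera_info(n))
print(cams.camera_info("wrist"));print(status.get_ee_rot(),status.get_time())
E
```

```text
scene {'camera_matrix': array([[440.89543764,   0.        , 320.21970544],
       [  0.        , 440.89543764, 198.71230988],
       [  0.        ,   0.        ,   1.        ]]), 'rvec': array([ 1.59925914,  1.89448184, -0.86742731]), 'tvec': array([ 0.13830643, -0.28793726,  1.36233194])}
top {'camera_matrix': array([[415.71649859,   0.        , 318.0099675 ],
       [  0.        , 415.71649859, 196.6094335 ],
       [  0.        ,   0.        ,   1.        ]]), 'rvec': array([ 2.19290731, -2.15821603,  0.13604619]), 'tvec': array([-0.0925993 ,  0.50957989,  0.83218206])}
{'camera_matrix': array([[331.0268937 ,   0.        , 323.05483124],
       [  0.        , 331.0268937 , 204.65663301],
       [  0.        ,   0.        ,   1.        ]]), 'mount': array([[ 3.51874924e-05, -9.54337276e-01, -2.98731256e-01,
         8.27110760e-02],
       [ 9.99999800e-01,  2.22280775e-04, -5.92316139e-04,
         6.47939782e-04],
       [ 6.31671585e-04, -2.98731175e-01,  9.54337092e-01,
        -1.61570049e-01],
       [ 0.00000000e+00,  0.00000000e+00,  0.00000000e+00,
         1.00000000e+00]])}
[[ 9.25359245e-01  3.79090893e-01 -6.02209957e-04]
 [ 3.79091360e-01 -9.25358434e-01  1.22865612e-03]
 [-9.14877165e-05 -1.36524089e-03 -9.99999064e-01]] 0.1
```

View pics/top0.png

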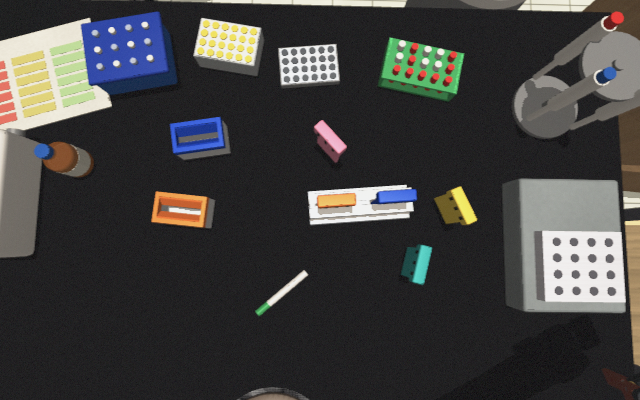

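View pics/scene0.png

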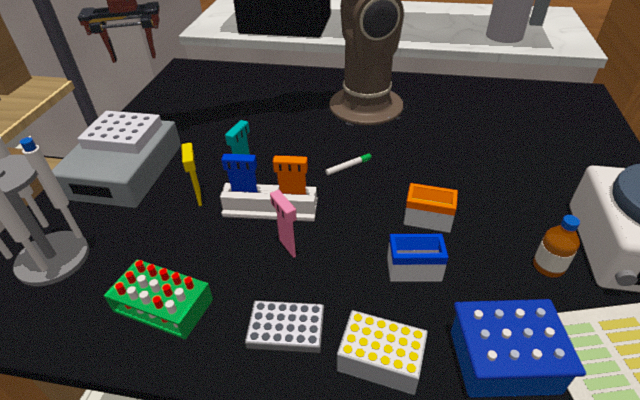

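Candidates (top view): scraper shapes are blue (397,197), orange (337,200), pink (330,140), yellow (456,206) and teal (417,264). Docks are blue mouth (200,137) and orange mouth (182,210); other blue things are the blue rack (128,52) and the pen cap (606,75). By the description I take the blue scraper in the white stand and the dock at (200,137). Next I measure roughly and look closely with the wrist camera.

```bash
cat > h.py <<'E'
import cv2,numpy as np
from workcell import env,jaws,cams,status
def pose(n):
    i=cams.camera_info(n);K=i["camera_matrix"]
    if n=="wrist":
        T=np.eye(4);T[:3,:3]=status.get_ee_rot();T[:3,3]=status.get_tool_pos();M=T@i["mount"]
        return K,M[:3,:3],M[:3,3]
    R=cv2.Rodrigues(i["rvec"])[0];return K,R.T,-R.T@i["tvec"]
def cloud(d,P):
    K,R,t=P;v,u=np.mgrid[:400,:640]
    c=np.stack([(u-K[0,2])/K[0,0]*d,(v-K[1,2])/K[1,1]*d,d],-1)
    return c@R.T+t
def ray(px,z,P):
    K,R,t=P;px=np.atleast_2d(px).astype(float)
    w=np.c_[(px-K[:2,2])/[K[0,0],K[1,1]],np.ones(len(px))]@R.T
    return t+w*((z-t[2])/w[:,2])[:,None]
def hsv(p):return cv2.cvtColor(p,cv2.COLOR_BGR2HSV)
def blue(p):return cv2.inRange(hsv(p),(108,120,50),(128,255,255))
def orange(p):return cv2.inRange(hsv(p),(5,150,90),(18,255,255))
def Rdown(yaw): # tool y axis along yaw (rad), z down
    y=np.array([np.cos(yaw),np.sin(yaw),0]);z=np.array([0,0,-1.]);return np.c_[np.cross(y,z),y,z]
def rect(pts):
    (c,s,a)=cv2.minAreaRect(np.float32(pts)*1000)
    if s[0]<s[1]: a+=90;s=s[::-1]
    return np.round(c,1),np.round(s,1),round((a+90)%180-90,1)  # mm, long-axis yaw
E
python3 - <<'E'
from h import *
z=np.load("top0.npz");p,d=z["p"],z["d"];P=pose("top");X=cloud(d,P)
def comp(m,uv):
    n,l=cv2.connectedComponents(m);l0=l[uv[1],uv[0]];assert l0;return l==l0
for nm,m,uv,h in(("blue",blue(p),(397,195),.145),("orange",orange(p),(337,198),.145),("dockB",blue(p),(176,140),.07),("dockO",orange(p),(160,200),.07)):
    try:
        c=comp(m,uv)&(d>0);q=X[c];print(nm,c.sum(),"z",np.percentile(q[:,2],[5,50,95]).round(3))
        t=q[q[:,2]>np.percentile(q[:,2],95)-.012];print(rect(t[:,:2]),t.mean(0).round(4))
    except Exception as e:print(nm,repr(e),hsv(p)[uv[1],uv[0]])
w=cv2.inRange(hsv(p),(0,0,150),(180,60,255));q=X[(w>0)&(abs(X[...,2]-.05)<.008)];
v,u=np.mgrid[:400,:640];s=(w>0)&(abs(X[...,2]-.05)<.008)&(u>300)&(u<420)&(v>180)&(v<230);print("stand",s.sum(),rect(X[s][:,:2]))
for k,uv in dict(pink=(330,140),yellow=(460,206),teal=(422,262)).items():print(k,X[uv[1],uv[0]].round(3))
E
```

```text
blue 509 z [0.125 0.143 0.145]
(array([ 502.7, -225.5]), array([69.9, 21.5]), -84.6) [ 0.5024 -0.2247  0.1427]
orange AssertionError() [ 19 147 239]
dockB 1433 z [0.048 0.066 0.07 ]
(array([627.6, 159.3]), array([100.3,  62. ]), -80.1) [0.6271 0.1594 0.0665]
dockO 1406 z [0.05  0.067 0.07 ]
(array([478.3, 186.6]), array([101.,  60.]), 84.5) [0.4783 0.1864 0.0667]
stand 1438 (array([ 498.9, -171. ]), array([209.6,  49.2]), -85.1)
pink [ 0.604 -0.103  0.136]
yellow [ 0.487 -0.341  0.134]
teal [ 0.385 -0.27   0.135]
```

Run:
```python
from h import *
print([env.inverse_kinematics(np.array(a),Rdown(np.radians(y))) for a,y in (((.5025,-.225,.30),5),((.5025,-.225,.30),185),((.6276,.1593,.30),10),((.6276,.1593,.30),190))])
env.move_to(np.array([.5025,-.225,.28]),Rdown(np.radians(5)))
P=pose("wrist");p,d=cams.camera("wrist");np.savez("w1.npz",p=p,d=d,R=P[1],t=P[2]);cv2.imwrite("pics/w1.png",p)
X=cloud(d,P);m=blue(p)&~(d<=0);n,l,st,_=cv2.connectedComponentsWithStats(m)
c=l==1+np.argmax(st[1:,4]);q=X[c&(d>0)];print(st[1:],np.percentile(q[:,2],[1,5,50,95,99]))
t=q[q[:,2]>np.percentile(q[:,2],97)-.006];print(rect(t[:,:2]),t.mean(0),status.get_time())
A=np.c_[t[:,:2],np.ones(len(t))];print("plane",np.linalg.lstsq(A,t[:,2],rcond=None)[0])
w=cv2.inRange(hsv(p),(0,0,130),(180,60,255));s=(w>0)&(abs(X[...,2]-.05)<.006);print("stand",rect(X[s][:,:2]))
```

```text
[array([ 39.9708129 ,  15.01072861, -25.85779993,  94.33144545,
         6.81278854,  72.220669  ,  17.79606525]), array([  17.26262127,   12.89779572,    2.216502  ,   95.82900503,
         -0.52225324,   71.28325019, -155.40915592]), array([ 12.43681954,  30.33787451, -48.37653552,  79.5319797 ,
        22.5420932 ,  80.03120346, -25.83862038]), array([ 22.15580766,  39.54849616, -70.94074467,  78.88202931,
        37.06708993,  86.82812629, 143.89717078])]
[[ 312  145   25   83 1665]] [-0.00096391  0.13426099  0.14420791  0.14545693  0.1459681 ]
(array([ 504., -225.]), array([69.7, 21.2]), -85.5) [ 0.50302497 -0.22405442  0.14421789] 1.7833
plane [0.00759204 0.00034889 0.14047707]
stand (array([ 648.2, -202.8]), array([413.2, 212.4]), -12.4)
```

View pics/w1.png

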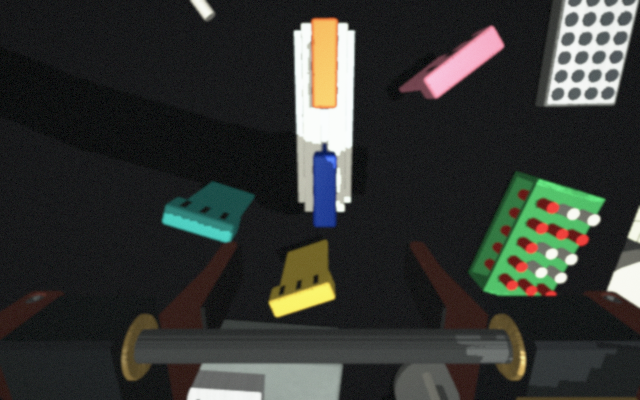

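The crop shows the blue scraper at (324,190) in the white stand, with orange at (324,62) and the look-alikes teal (210,215), yellow (305,280) and pink (463,62) clear of it. Choice confirmed, so I grasp.

Run:
```python
from h import *
R=Rdown(np.radians(4.9));c=[.5035,-.2249]
env.move_l(np.array(c+[.17]),R,vel=.15)
env.move_l(np.array(c+[.112]),vel=.08)
f0=status.get_wrist_force();jaws.close_gripper(25)
print("w",status.get_grip_width(),status.get_grip_force(),status.get_wrist_force()-f0,status.get_tool_pos())
env.move_l(np.array(c+[.18]),vel=.08)
print(status.get_wrist_force()-f0,status.get_torque())
env.move_l(np.array(c+[.32]),vel=.2)
env.move_to(np.array([.6276,.1593,.32]),Rdown(np.radians(10)))
print("w",status.get_grip_width(),status.get_wrist_force()-f0,status.get_tool_pos(),status.get_time())
for n in("wrist","top","scene"):
    P=pose(n);p,d=cams.camera(n);np.savez(n+"2.npz",p=p,d=d,R=P[1],t=P[2]);cv2.imwrite(f"pics/{n}2.png",p)
```

```text
w 0.021628309290287306 24.999513030052185 [ 0.49132362 -0.97352371  0.59483278] [ 0.50352779 -0.22488442  0.11199938]
[ 0.03065757 -0.32497824 -0.94291513] [-0.04426333 -0.12346563 -0.03223222]
w 0.02190391554258589 [-0.58363298 -0.15210352 -2.48231175] [0.6280542  0.157278   0.31981069] 7.9083
```

View pics/wrist2.png

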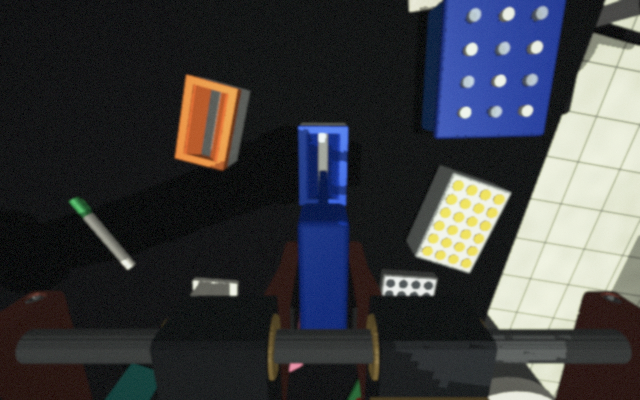

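View pics/scene2.png

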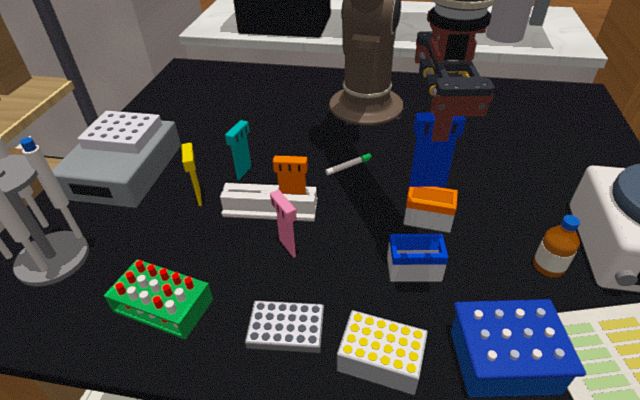

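The wrist view shows the blue mouth at about (323,165) with the held blade edge in line at (323,185). The scene view shows the scraper held upright at (433,150) and the orange one still in the stand. Next: relative offsets and tilt.

Run:
```python
from h import *
print(status.get_tool_pos(),status.get_ee_rot().round(4).tolist())
T=status.get_tool_pos();R=status.get_ee_rot()
z=np.load("wrist2.npz");K=cams.camera_info("wrist")["camera_matrix"];P=(K,z["R"],z["t"])
X=cloud(z["d"],P);m=(blue(z["p"])>0)&(z["d"]>0);L=(X-T)@R
s=m&(abs(X[...,2]-.069)<.005)&(abs(L[...,0])<.09)&(abs(L[...,1])<.09)
l=L[s];print("dock rim n",s.sum(),l.min(0),l.max(0))
c0,s0,a0=rect(l[:,:2]);print(c0,s0,a0)
# row-wise outer edges at rim, in tool y
for r in range(128,205,8):
    c=np.flatnonzero(s[r]);
    if len(c)>4:print(r,c[0],c[-1],((ray([[c[0]-.5,r],[c[-1]+.5,r]],.07,P)-T)@R)[:,:2].round(4).tolist())
# blade: blue points below bar
b=m&(X[...,2]>.19)&(X[...,2]<.31)&(abs(L[...,0])<.05)&(abs(L[...,1])<.02);q=L[b];print("blade",b.sum(),q.min(0),q.max(0),np.median(q,0))
for a,e in((-.01,.02),(.02,.05),(.05,.08),(.08,.12)):
    k=q[(q[:,2]>a)&(q[:,2]<e)]
    if len(k):print(a,len(k),np.median(k,0))
# scene: held scraper
z=np.load("scene2.npz");K=cams.camera_info("scene")["camera_matrix"];P=(K,z["R"],z["t"])
X=cloud(z["d"],P);L=(X-T)@R;m=(blue(z["p"])>0)&(z["d"]>0)&(abs(L[...,0])<.06)&(abs(L[...,1])<.04)&(X[...,2]>.15);q=L[m];print("scene",len(q))
for a in np.arange(-.03,.12,.015):
    k=q[(q[:,2]>a)&(q[:,2]<a+.015)]
    if len(k)>5:print(round(a,3),len(k),"x",np.percentile(k[:,0],[1,99]).round(4),"y",np.median(k[:,1]).round(4))
for x in np.arange(-.03,.03,.01):
    k=q[(q[:,0]>x)&(q[:,0]<x+.01)];print("bottom",round(x,3),np.percentile(k[:,2],99.5).round(4))
# top view dock
z=np.load("top2.npz");K=cams.camera_info("top")["camera_matrix"];P=(K,z["R"],z["t"]);X=cloud(z["d"],P);s=(blue(z["p"])>0)&(abs(X[...,2]-.069)<.006)&(abs(X[...,0]-.6276)<.07)&(abs(X[...,1]-.16)<.07)
print("top dock",s.sum(),rect(X[s][:,:2]))
```

```text
[0.62798883 0.15749276 0.32009935] [[-0.1712, 0.9852, 0.0003], [0.9852, 0.1712, -0.0007], [-0.0007, 0.0002, -1.0]]
dock rim n 2123 [-0.04668632 -0.02993489  0.24747375] [0.05300128 0.03018129 0.25608591]
[3.1 0.1] [99.7 60.1] 0.2
128 299 347 [[0.0505, -0.0295], [0.0506, 0.03]]
136 299 347 [[0.041, -0.0297], [0.041, 0.0302]]
144 299 347 [[0.0313, -0.03], [0.0313, 0.0304]]
152 299 347 [[0.0215, -0.0302], [0.0215, 0.0306]]
160 299 346 [[0.0115, -0.0304], [0.0115, 0.0296]]
168 300 346 [[0.0014, -0.0294], [0.0014, 0.0298]]
176 300 346 [[-0.0089, -0.0296], [-0.0089, 0.03]]
184 300 346 [[-0.0193, -0.0298], [-0.0193, 0.0302]]
192 300 345 [[-0.0299, -0.03], [-0.0299, 0.0292]]
200 300 345 [[-0.0407, -0.0302], [-0.0406, 0.0294]]
blade 282 [ 0.02769129 -0.00258484  0.01047312] [0.02950305 0.00346206 0.09316642] [0.02893861 0.00036489 0.04228905]
-0.01 47 [0.02900555 0.0003766  0.01554297]
0.02 122 [0.0289477  0.00036822 0.03329977]
0.05 85 [0.028888   0.00034348 0.06410192]
0.08 28 [0.02893205 0.0003303  0.08580479]
scene 2480
-0.03 249 x [-0.0341  0.0355] y 0.0098
-0.015 158 x [-0.034   0.0344] y 0.0096
0.0 240 x [-0.0288  0.03  ] y 0.0017
0.015 317 x [-0.0289  0.0303] y 0.0017
0.03 294 x [-0.0288  0.0306] y 0.0016
0.045 291 x [-0.0287  0.0302] y 0.0015
0.06 276 x [-0.0287  0.0299] y 0.0014
0.075 262 x [-0.0287  0.0301] y 0.0014
0.09 163 x [-0.0287  0.0302] y 0.0012
bottom -0.03 0.0981
bottom -0.02 0.098
bottom -0.01 0.0986
bottom 0.0 0.0982
bottom 0.01 0.098
bottom 0.02 0.1008
top dock 930 (array([627.5, 159.4]), array([101.2,  61.3]), -80.7)
```

Run:
```python
from h import *
R0=Rdown(np.radians(10));T=status.get_tool_pos();goal=(T+status.get_ee_rot()@[.0028,-.0002,0])[:2];cmd=goal.copy()
for z in(.20,.19,.188):
    env.move_l(np.array([*cmd,z]),R0,vel=.12);env.wait(.2);e=goal-status.get_tool_pos()[:2];print(z,e.round(4));cmd=cmd+e*(abs(e).max()>.0006)
f0=status.get_wrist_force()
env.move_l(np.array([*cmd,.15]),vel=.06);print(status.get_wrist_force()-f0,goal-status.get_tool_pos()[:2])
env.move_l(np.array([*cmd,.118]),vel=.05);print(status.get_wrist_force()-f0,status.get_tool_pos())
for z in np.arange(.117,.1075,-.001):
    env.move_l(np.array([*cmd,z]),vel=.02);f=status.get_wrist_force()-f0;print(round(z,3),f.round(2),status.get_tool_pos()[2].round(4))
    if f[2]>4:break
print(status.get_grip_width(),status.get_time())
p,d=cams.camera("scene");cv2.imwrite("pics/s3.png",cv2.resize(p[80:300,340:540],None,fx=2.5,fy=2.5))
```

```text
0.2 [-0.0003 -0.0001]
0.19 [-0.0001 -0.0001]
0.188 [0. 0.]
[ 0.27589923 -0.27833826 -0.87978117] [-0.00015927 -0.00018025]
[ 0.23176199 -0.39103786  1.32647323] [0.62742576 0.16034723 0.11812937]
0.117 [ 1.02 -1.33  0.05] 0.1172
0.116 [ 0.7   0.4  -1.07] 0.116
0.115 [-0.43 -0.24  1.1 ] 0.1149
0.114 [-0.25 -0.43  0.78] 0.1139
0.113 [ 0.24 -0.71  0.55] 0.1129
0.112 [ 0.45 -1.07  1.87] 0.112
0.111 [-1.14 -0.85  7.67] 0.112
0.021993009824900427 13.6333
```

View pics/s3.png

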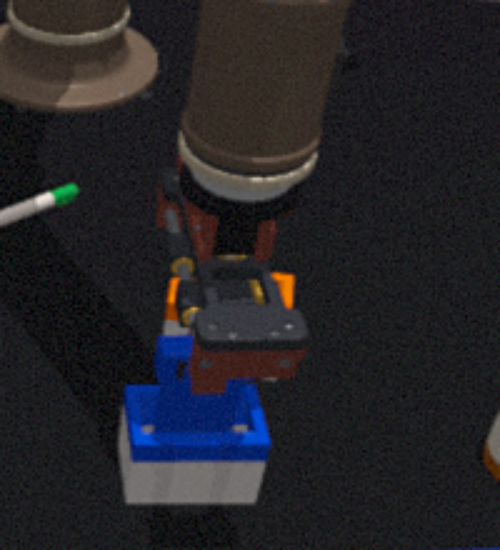

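The picture shows the scraper down in the blue mouth (crop 197,410). Contact came exactly at floor height, so I release it.

Run:
```python
from h import *
jaws.gripper_open();env.wait(.3);t=status.get_tool_pos()
env.move_l(np.array([t[0],t[1],.28]),vel=.12)
env.move_to(np.array([.45,.02,.33]),Rdown(np.radians(10)));env.wait(.3)
P=pose("top");p,d=cams.camera("top");X=cloud(d,P);m=(blue(p)>0)&(X[...,2]>.12)&(X[...,2]<.16)&(abs(X[...,0]-.627)<.06)&(abs(X[...,1]-.16)<.06)
q=X[m];print(len(q),np.percentile(q[:,2],[5,50,95,99]),rect(q[:,:2]),status.get_grip_width(),status.get_time())
s,_=cams.camera("scene");cv2.imwrite("pics/s4.png",s)
```

```text
Traceback (most recent call last):
IndexError: index -1 is out of bounds for axis 0 with size 0
```

Run:
```python
from h import *
s,d=cams.camera("scene");cv2.imwrite("pics/s4.png",s);p,_=cams.camera("top");cv2.imwrite("pics/t4.png",p)
X=cloud(d,pose("scene"));m=(blue(s)>0)&(X[...,2]>.08)&(X[...,2]<.2)&(abs(X[...,0]-.627)<.07)&(abs(X[...,1]-.16)<.07)
q=X[m];print(len(q),q.max(0) if len(q) else 0,q.mean(0),status.get_tool_pos(),status.get_time())
```

```text
1057 [0.64356224 0.19608695 0.14813868] [0.63094614 0.1604859  0.12329547] [0.45016367 0.0202928  0.32977625] 18.0167
```

View pics/s4.png

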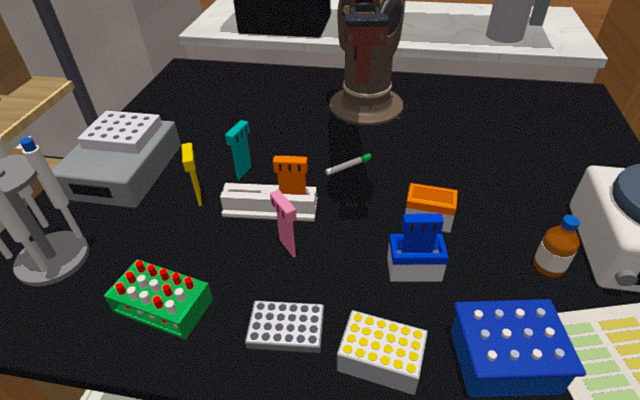

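The scraper stands upright in the blue-mouthed dock at (420,233), its top at about 0.145 m, which means it is on the floor. Orange is untouched at (290,172) and the arm is clear (the empty top-view mask was just the arm in the way).

```bash
python3 -c "
from workcell import env
print(env.sign_off())"
```

```text
the job is handed in; nothing more can be done
None
```

The blue scraper is standing blade down on the floor of the blue-mouthed dock's slot and released, the orange scraper is untouched, and I handed the job in at about 18 s on the robot's clock.

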